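Slide two porcelain plates out over the edge of a board, to their lines

ROBOT

A 7-joint arm with a two-finger parallel gripper is mounted at the origin on a cart in front of the work surface, level with it; the furniture and walls round the work are solid. World frame = base frame: x ahead of the robot, y to its left, z up, the work surface at z = 0. Lengths are in m, angles in rad, forces in N, time in s.
With the tool pointing down it reaches from about 0.425 to 0.925 m from the base axis. Payload 6.8 kg.
Tool frame: the origin (TCP) lies at the very end of the fingers, on their centre line; the grasp point (between the pads) lies 19 mm behind it (bot.grip_depth is the distance from the TCP to the grasp point, in m); z points along the fingers, y is the direction in which the jaws open and shut (so a half turn about z gives the same grasp; the last joint's range is limited). The gripper opens to 85 mm and grips with 20 to 120 N. Pads are 22 mm wide; open, the fingers measure 114 mm over their backs; the gripper's body (76 mm by 85 mm) begins 54 mm behind the grasp point. The pads swing forward as they close: fully open they stand 13 mm farther back than shut.
Start: joints at [-1.432, 0.477, 0.022, 1.555, -0.011, 1.109, -0.083], TCP at [0.165, 0.655, 0.231] pointing down, gripper open.
Joint ranges: [-2.96, 2.96], [-0.34, 2.1], [-1.41, 1.46], [0.24, 2.44], [-1.37, 4.51], [0.17, 1.92], [-2.96, 2.96]. Speed limits (rad/s): [2.39, 2.39, 3.14, 3.14, 3.14, 3.14, 3.14].

INTERFACE

Orientations are given as a unit quaternion [w, x, y, z].
In Python, from station import bot gives the robot as it stands.
- The arm moves only by the tool step_arm, never from a script. Its argument "increments" is a list of rows, each a list of 7 numbers: the shift along the world's x, y, z in m, then the turn, a rotation vector about the world's x, y, z in degrees, then the gripper command: -1 is fully open, 1 is shut, values between are in proportion. In form: [[dx, dy, dz, rx, ry, rz, fingers], ...]. A call has 1 to 10 rows; each row is the pose to reach, as a shift and turn from the pose commanded when the call began; what a row does not reach only later rows make up. A row lasts 1/12 s, in which the tool goes at most 41.7 mm and 7.16 degrees, less where a joint would pass 70% of its speed; a pose out of reach is approached as far as the arm can. A call with a gripper value outside its range is refused whole. The fingers move at their own pace and stop on an object; "force" is the grip in N (left out, the last holds). Time passes only in rows, so rows that repeat a pose let the fingers close. It gives the time, the measured TCP pose, the force and the opening at its end, in the units of the state.
- bot.get_obs(): the state, without advancing time (a new reading comes with each control period).
- bot.read_camera(name): name is "scene" or "top"; returns a dict with "color" (480x640x3 uint8, red, green, blue), "intrinsics" (3x3 intrinsics, pixels), "extrinsics" (4x4, takes a point from camera to world coordinates). Camera axes: x right, y up, looking along -z (the intrinsics and any distortion apply to the point x, -y, -z); pixel columns grow to the right and rows downward; lengths in m; the calibration is good to about 2 mm. A picture is of the moment at which its call begins. There is no depth.
- bot.hand_in(): hands the job in, once; it reports no verdict.
Trained networks look in the newest picture that a camera, given by its name, has taken for a name from the list of things; names that differ only in an ending like _2 or _b are one class to them, and where a whole thing is asked for, a point or a joint stands for the part that bears it (a point fixed in the world has none). Each returns a list of dicts, best first, with "conf" (0 to 1); they miss things now and then, are a little off and sometimes report something else, mostly with a low value. They report only what shows in the picture. A call takes as long as a camera call. They do not tell look-alikes from the thing itself.
- bot.recognise(thing, camera): "location" ([column, row] as shares, 0 to 1, of the picture: columns of its width, rows of its height, amid what is visible of it).
- bot.place_of(thing, camera): "location" ([column, row] as shares, 0 to 1, of the picture: columns of its width, rows of its height: a listed point, or the origin of a listed thing).
The state is a dict: "t": time; "q": joint angles; "joint_vel": joint speeds; "joint_torque": joint torques, N m; "eef_pos": TCP position; "tool_rot": TCP orientation; "contact_force": force on the tool from outside, world axes, zero at the start; "torque": the same for the moment, N m; "gripper_width": opening from 0.0 (shut) to 1.0 (fully open).
Only numpy, scipy, OpenCV 4.12 (cv2) and the standard library are available. Lean on these libraries where they do the work, as an engineer would, in place of code of your own. Each camera call takes 0.05 s, during which the arm holds its last target.

TASK

Two white porcelain plates lie on the low wooden board. With the fingertips, push each of them along the board toward the board's long edge nearest the robot, until the dark line across the plate lies right over that edge and the plate is square to it, so that the end beyond the line hangs free for the next person to take hold of. Only slide the plates, do not lift them or let them drop, and leave the crucible, the weighing bottle and the beaker where they stand.

Things in the scene. Friction and masses are not known exactly. Their poses are not given: they have to be found in the camera images.
- board: Fixed hardwood board on four rubber feet, 190 mm (its x) by 320 mm (its y), top surface 40 mm above the bench; origin at bench level under its centre. Its x axis points away from the robot, more or less; its position and yaw vary. The edge in question is the long one at its -x side.
- board_edge (a point): Middle of the board's top edge nearest the robot, 40 mm above the bench; axes as the board's (x points inward over the board, y along the edge).
- spot_plate: Loose white porcelain spot plate with six shallow round wells, 96 mm (its x) by 70 mm (its y) by 8 mm thick, about 0.13 kg, lying flat on the board; origin at the centre of its underside. Its -x end faces the robot's side, turned up to 0.25 rad from the board. The wells are only marked; its top is flat. It may lie on the left or the right half of the board.
- spot_plate_line (a point): Middle of the dark line across the spot plate, at underside height; the line runs along the plate's y, 30 mm from its -x end (18 mm from its centre).
- streak_plate: Loose plain white porcelain streak plate, 96 mm (its x) by 50 mm (its y) by 8 mm thick, about 0.1 kg, lying flat on the other half of the board; origin at the centre of its underside. Its -x end faces the robot's side, turned up to 0.25 rad from the board.
- streak_plate_line (a point): Middle of the dark line across the streak plate, at underside height; the line runs along the plate's y, 20 mm from its -x end (28 mm from its centre).
- crucible: Bystander: small porcelain crucible, 41 mm across, 32 mm high, standing on the board between the two plates, near the robot-side edge; origin at the centre of its underside.
- weighing_bottle: Bystander: glass weighing bottle, 36 mm across, 52 mm high, on the bench to the left of the board; origin at the centre of its underside.
- beaker: Bystander: glass beaker, 59 mm across, 71 mm high, on the bench to the right of the board; origin at the centre of its underside.
Not all that is in view belongs to the job. What is shaped like the streak_plate but turquoise or yellow is not meant. What is shaped like the spot_plate but turquoise is not meant.

How it is judged:
At the end, for the whole second after the job is handed in: Both plates lie flat and still on the board, each with the middle of its line within 5 mm of straight above the robot-side edge and turned less than 0.12 rad from square to it (x of spot_plate_line in the frame of board_edge between -0.005 and 0.005 m and angle between the x axis of each of spot_plate, streak_plate and the x axis of board, either way round below 0.12 rad and height (world z) of spot_plate between 0.037 and 0.043 m and angle between each of spot_plate, streak_plate's own z axis and vertical below 0.05 rad and linear speed of each of spot_plate, streak_plate below 0.01 m/s and x of streak_plate_line in the frame of board_edge between -0.005 and 0.005 m and height (world z) of streak_plate between 0.037 and 0.043 m); the robot touches nothing.
It fails at once if a plate is lifted off the board (height (world z) of any of spot_plate, streak_plate above 0.05 m).
It fails at once if a plate falls off the board or tips over its edge (height (world z) of any of spot_plate, streak_plate below 0.03 m or angle between any of spot_plate, streak_plate's own z axis and vertical above 0.25 rad).
It fails at once if the crucible is shifted by more than 15 mm (distance of crucible from where it was at the start of the episode above 0.015 m).
It fails at once if the glass weighing bottle is shifted by more than 15 mm (distance of weighing_bottle from where it was at the start of the episode above 0.015 m).
It fails at once if the beaker is shifted by more than 15 mm (distance of beaker from where it was at the start of the episode above 0.015 m).
It also fails if it takes over 51 s, if anything falls off the work surface, if the arm or the gripper's body presses on something with over 40 N, if the wrist force passes 120 N, or if a joint passes its speed limit or range.

## Working session

There is one attempt and no reset: what is moved stays moved. The work goes in short steps, Python scripts to look and compute and a tool call to move; the robot and the scene stay as the last step left them, time stands still between calls to the robot, and variables do not carry over. Pictures are saved under pics/ and viewed, and the job is handed in when it is done.

Besides the shell and the picture viewer there is one more tool, called as name([rows], argument=value, ...), one row to a line, values as JSON. step_arm: Moves the arm, as the interface text tells. Its arguments: {"type":"object","properties":{"increments":{"type":"array","items":{"type":"array","items":{"type":"number"}}},"force":{"type":"number"}},"required":["increments"]}

```bash
ls; mkdir -p pics
python3 - <<'E'
from station import bot
import cv2
for c in ["scene","top"]:
    r=bot.read_camera(c); cv2.imwrite(f"pics/{c}0.png",r["color"][:,:,::-1])
    print(r["intrinsics"],r["extrinsics"])
    for n in ["board","board_edge","spot_plate","spot_plate_line","streak_plate","streak_plate_line","crucible","weighing_bottle","beaker"]:
        try: print(c,n,[(round(d["conf"],2),round(d["location"][0]*640),round(d["location"][1]*480)) for d in bot.place_of(n,c)])
        except Exception as e: print(n,e)
print(bot.get_obs())
E
```

```text
pics
[[564.18447432   0.         325.58956989]
 [  0.         564.18447432 239.43405316]
 [  0.           0.           1.        ]] [[ 0.71214872  0.50454204 -0.48814089 -0.16538884]
 [-0.70182536  0.49493567 -0.51232787 -0.86045396]
 [-0.01689261  0.70744329  0.70656821  0.97856695]
 [ 0.          0.          0.          1.        ]]
scene board [(0.56, 313, 218)]
scene board_edge [(0.64, 279, 225)]
scene spot_plate [(0.9, 479, 373), (0.74, 323, 233)]
scene spot_plate_line [(0.78, 320, 234), (0.7, 475, 367)]
scene streak_plate [(0.8, 194, 184), (0.73, 384, 294), (0.66, 285, 198)]
scene streak_plate_line [(0.97, 202, 179), (0.75, 396, 301), (0.68, 278, 204)]
scene crucible [(0.52, 293, 218)]
scene weighing_bottle [(0.66, 238, 169)]
scene beaker [(0.86, 441, 317)]
[[474.44046374   0.         319.98196887]
 [  0.         474.44046374 231.55243973]
 [  0.           0.           1.        ]] [[-0.001674    0.99283663 -0.11946812  0.35427767]
 [-0.99999715 -0.00186523 -0.00148888 -0.18216632]
 [-0.00170105  0.11946529  0.99283692  1.19811582]
 [ 0.          0.          0.          1.     
[... 472 characters left out ...]
7, 225)]
{'t': 1.0, 'q': array([-1.43208958,  0.47698492,  0.02242252,  1.55538777, -0.0114815 ,
        1.10930965, -0.0830996 ]), 'joint_vel': array([-0.00036438,  0.00035682, -0.00048252,  0.00146181, -0.00091243,
       -0.0003782 , -0.00092442]), 'joint_torque': array([ 2.00140192e-06, -5.96328235e+01,  1.60627015e+00, -2.81555754e+01,
        1.23891165e-02,  1.53140176e-03, -7.63572416e-06]), 'eef_pos': array([0.16492557, 0.65456399, 0.23132364]), 'tool_rot': array([7.26697225e-06, 1.23106456e-01, 9.92393470e-01, 1.93166313e-05]), 'contact_force': array([0.67943968, 0.3147821 , 0.80340335]), 'torque': array([ 0.01137987, -0.02119736, -0.00183735]), 'gripper_width': 0.9984243277806591}
```

View pics/top0.png

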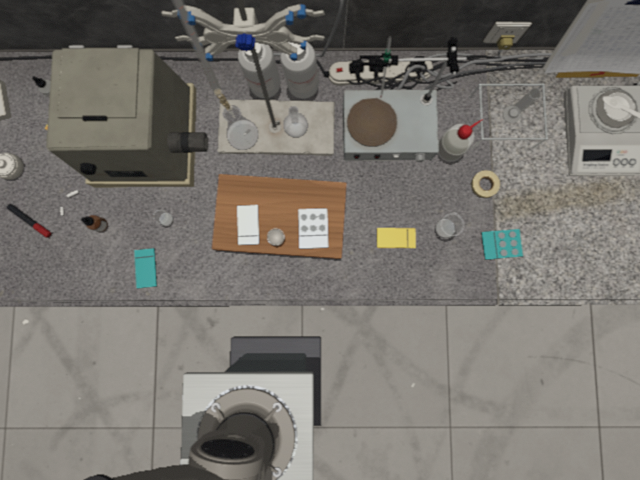

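View pics/scene0.png

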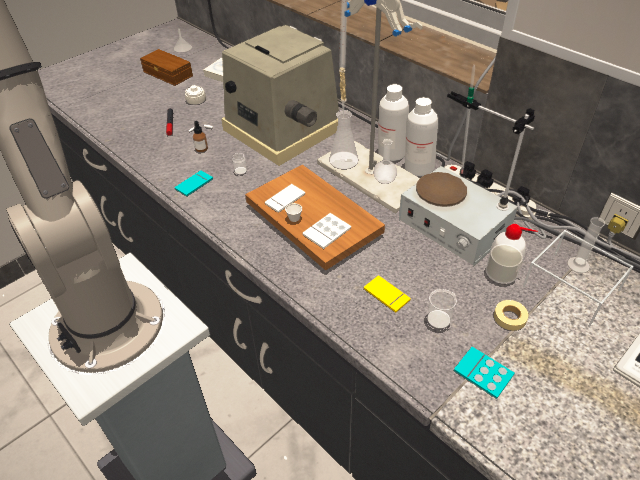

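Run:
```python
import cv2
im=cv2.imread("pics/top0.png")[170:290,190:370]
cv2.imwrite("pics/top0c.png",cv2.resize(im,None,fx=4.4,fy=4.4,interpolation=cv2.INTER_CUBIC))
```

```text
(no output)
```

View pics/top0c.png

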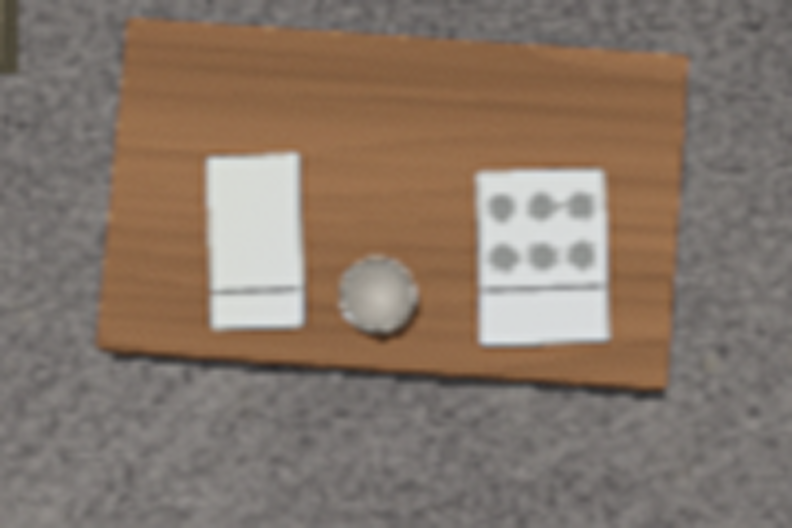

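The look-alikes (top camera) are:
- **Streak-plate shapes:** white (248,224), turquoise (145,267), yellow (397,237).
- **Spot-plate shapes:** white with wells (313,226), turquoise (503,243).

I choose the two white ones on the board. The close crop confirms both, each with its dark line toward the robot and the crucible between them at (278,237).

```bash
cat > h.py <<'E'
import numpy as np, cv2
from station import bot
from scipy.optimize import least_squares
def rays(px,K,E):
    px=np.atleast_2d(px).astype(float)
    d=np.c_[(px[:,0]-K[0,2])/K[0,0],-(px[:,1]-K[1,2])/K[1,1],-np.ones(len(px))]
    return d@E[:3,:3].T,E[:3,3]
def toworld(px,z,r):
    d,o=rays(px,r["intrinsics"],r["extrinsics"]); s=(z-o[2])/d[:,2]
    return (o+d*s[:,None])[:,:2]
def topix(P,r):
    E=r["extrinsics"];K=r["intrinsics"]
    c=(np.atleast_2d(P)-E[:3,3])@E[:3,:3]
    return np.c_[K[0,0]*c[:,0]/-c[:,2]+K[0,2],K[1,1]*-c[:,1]/-c[:,2]+K[1,2]]
def rectpts(p,L,W):
    c,s=np.cos(p[2]),np.sin(p[2]);q=np.array([[1,1],[1,-1],[-1,-1],[-1,1]])*[L/2,W/2]
    return q@np.array([[c,s],[-s,c]])+p[:2]
def rect_z(mask,z,r,L,W):
    "fit known-size rect to mask via contour in world plane; return (x,y,yaw)"
    cs,_=cv2.findContours(mask,cv2.RETR_EXTERNAL,cv2.CHAIN_APPROX_NONE)
    out=[]
    for c in cs:
        if cv2.contourArea(c)<200: continue
        w=toworld(c[:,0,:],z,r)
        out.append(w)
    return out
def fit(w,L,W,p0,free=None):
    def f(p):
        c,s=np.cos(p[2]),np.sin(p[2]);l=(w-p[:2])@np.array([[c,-s],[s,c]])
        a=np.abs(l)-np.array([p[3],p[4]])/2
        return np.where((a>0).all(1),np.linalg.norm(a,axis=1),a.max(1))
    r=least_squares(f,list(p0)+[L,W],loss="soft_l1",f_scale=0.001)
    return r.x,np.sqrt(np.mean(r.fun**2))
S=4
def measure(cam="top",name=None,verbose=True):
    r=bot.read_camera(cam);im=r["color"]
    if name: cv2.imwrite(name,im[:,:,::-1])
    big=cv2.resize(im,None,fx=S,fy=S,interpolation=cv2.INTER_CUBIC)
    hsv=cv2.cvtColor(big,cv2.COLOR_RGB2HSV)
    wood=((hsv[...,1]>90)&(hsv[...,0]<20)&(hsv[...,2]>60)).astype(np.uint8)
    white=((hsv[...,1]<40)&(hsv[...,2]>165)).astype(np.uint8)
    return r,big,wood,white
def s2p(px): return (np.asarray(px,float)+0.5)/S-0.5
E
python3 - <<'E'
from h import *
r,big,wood,white=measure()
roi=np.zeros_like(wood);roi[160*S:275*S,200*S:360*S]=1
out={}
for nm,m,z,L,W in [("board",cv2.morphologyEx(wood*roi,cv2.MORPH_CLOSE,np.ones((9,9))),.04,.19,.32),("white",white*roi,.048,.096,.06)]:
    cs,_=cv2.findContours(m,cv2.RETR_EXTERNAL,cv2.CHAIN_APPROX_NONE)
    for c in cs:
        if cv2.contourArea(c)<200*S*S/2: continue
        w=toworld(s2p(c[:,0,:]),z,r)
        p,e=fit(w,L,W,[w[:,0].mean(),w[:,1].mean(),0])
        print(nm,c.min((0,1))/S,c.max((0,1))/S,p.round(4),e)
for n in ["crucible"]:
    print(toworld([[278,237]],.02,r))
E
```

```text
board [212.   174.25] [346.   258.75] [ 0.5334 -0.0797 -0.0712  0.19    0.3173] 0.0003094859254151587
white [298.25 208.5 ] [328.5 248. ] [ 0.5022 -0.1631  0.0233  0.0961  0.0707] 0.0005019778883735338
white [236.75 204.75] [258.75 244.75] [ 0.511  -0.0031  0.0481  0.0957  0.0505] 0.00046195823584141047
[[ 0.48253122 -0.07550522]]
```

step_arm([
  [0.429,-0.662,-0.05,0,0,10,1],
  [0.429,-0.662,-0.05,0,0,10,1],
  [0.429,-0.662,-0.05,0,0,10,1],
  [0.429,-0.662,-0.05,0,0,10,1],
  [0.429,-0.662,-0.05,0,0,10,1],
  [0.429,-0.662,-0.05,0,0,10,1],
  [0.429,-0.662,-0.05,0,0,10,1],
  [0.429,-0.662,-0.05,0,0,10,1],
  [0.429,-0.662,-0.05,0,0,10,1],
  [0.429,-0.662,-0.05,0,0,10,1],
])

```text
t: 1.88
eef_pos: [0.3919, 0.3039, 0.2052]
tool_rot: [0.0, 0.036, 0.999, 0.0]
contact_force: [1.7, -0.3, -0.9]
gripper_width: 0.001
```

step_arm([
  [0.2,-0.31,-0.06,0,0,0,1],
  [0.2,-0.31,-0.06,0,0,0,1],
  [0.2,-0.31,-0.06,0,0,0,1],
  [0.2,-0.31,-0.06,0,0,0,1],
  [0.2,-0.31,-0.06,0,0,0,1],
  [0.2,-0.31,-0.06,0,0,0,1],
  [0.2,-0.31,-0.06,0,0,0,1],
  [0.2,-0.31,-0.06,0,0,0,1],
  [0.2,-0.31,-0.06,0,0,0,1],
  [0.2,-0.31,-0.06,0,0,0,1],
])

```text
t: 2.72
eef_pos: [0.5938, -0.014, 0.1444]
tool_rot: [0.001, 0.041, 0.999, -0.003]
contact_force: [0.6, -0.9, 0.7]
gripper_width: -0.001
```

Run:
```python
from h import *
o=bot.get_obs();print(o["eef_pos"],o["tool_rot"],o["contact_force"],o["q"],o["t"])
```

```text
[ 0.59378143 -0.01397769  0.14444231] [ 0.00114901  0.04127827  0.99914376 -0.00255564] [ 0.56453674 -0.92225175  0.68508503] [-0.30210736  0.44906065  0.28408731  1.85262911 -0.15426887  0.85974666
  1.54423724] 2.7167
```

step_arm([
  [0,0.007,-0.03,0,0,0,1],
  [0,0.007,-0.055,0,0,0,1],
  [0,0.007,-0.08,0,0,0,1],
  [0,0.007,-0.08,0,0,0,1],
  [0,0.007,-0.08,0,0,0,1],
])

```text
t: 3.13
eef_pos: [0.5901, 0.0027, 0.0643]
tool_rot: [-0.001, 0.036, 0.999, -0.0]
contact_force: [0.9, 0.3, 1.0]
gripper_width: -0.002
```

Run:
```python
from h import *
r,big,wood,white=measure(name="pics/top1.png")
o=bot.get_obs();print(o["eef_pos"],o["tool_rot"],o["contact_force"],o["t"])
im=cv2.imread("pics/top1.png")[150:290,190:370];cv2.imwrite("pics/top1c.png",cv2.resize(im,None,fx=4,fy=4))
r=bot.read_camera("scene");im=r["color"][150:280,220:400,::-1];cv2.imwrite("pics/sc1c.png",cv2.resize(im,None,fx=4,fy=4))
```

```text
[0.59138184 0.00260086 0.06565731] [ 1.31971903e-04  3.61533251e-02  9.99346245e-01 -5.14345581e-05] [-0.16183089 -0.62162639  0.63901881] 3.1833
```

View pics/top1c.png

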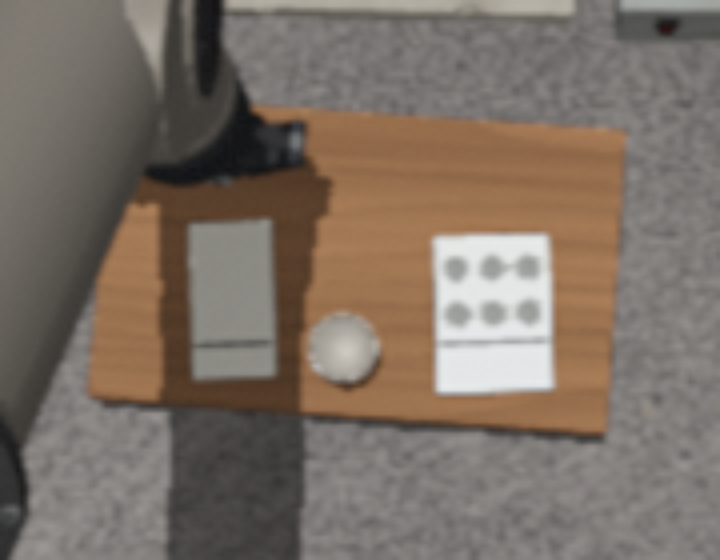

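View pics/sc1c.png

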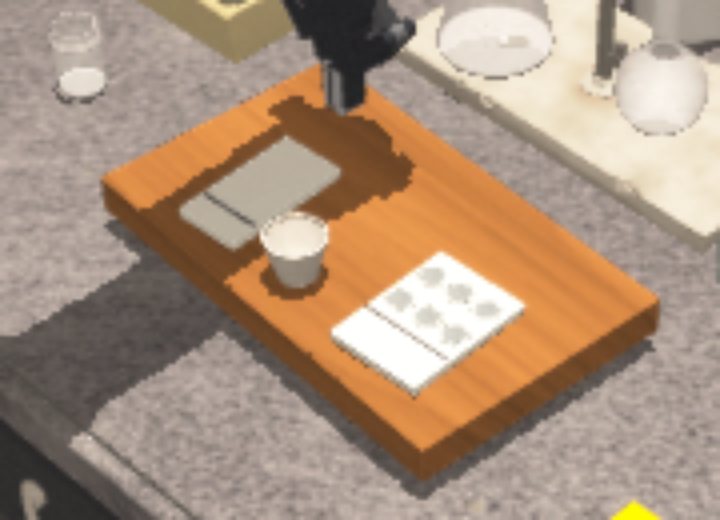

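step_arm([
  [0.002,-0.01,-0.008,0,0,0,1],
  [0.002,-0.01,-0.016,0,0,0,1],
  [0.002,-0.01,-0.022,0,0,0,1],
  [0.002,-0.01,-0.022,0,0,0,1],
  [0.002,-0.01,-0.022,0,0,0,1],
])

```text
t: 3.65
eef_pos: [0.5926, -0.0074, 0.0425]
tool_rot: [-0.001, 0.036, 0.999, 0.0]
contact_force: [0.8, -0.1, 0.9]
gripper_width: 0.001
```

step_arm([
  [-0.006,0.0004,0.0007,0,0,0,1],
  [-0.012,0.0009,0.0007,0,0,0,1],
  [-0.018,0.0013,0.0007,0,0,0,1],
  [-0.023,0.0016,0.0007,0,0,0,1],
  [-0.028,0.002,0.0007,0,0,0,1],
  [-0.033,0.0024,0.0007,0,0,0,1],
  [-0.038,0.0027,0.0007,0,0,0,1],
  [-0.042,0.003,0.0007,0,0,0,1],
  [-0.042,0.003,0.0007,0,0,0,1],
])

```text
t: 4.4
eef_pos: [0.5501, -0.0043, 0.0437]
tool_rot: [-0.0, 0.036, 0.999, 0.0]
contact_force: [0.7, 0.3, 0.3]
gripper_width: 0.002
```

```bash
cat >> h.py <<'E'
BC=np.array([.5334,-.0797]);BY=-.0712
u=np.array([np.cos(BY),np.sin(BY)]);v=np.array([-u[1],u[0]]);EDGE=BC-.095*u
def tob(w): return np.array([(w-EDGE)@u,(w-EDGE)@v])
def plates(name=None):
    r,big,_,_=measure(name=name)
    hsv=cv2.cvtColor(big,cv2.COLOR_RGB2HSV)
    for nm,W,off,yr,thr in [("spot",.07,.018,(-.15,-.03),None),("streak",.05,.028,(.03,.13),None)]:
        # region of interest in board frame
        C=np.array([EDGE+a*u+b*v for a,b in [(-.045,yr[0]),(-.045,yr[1]),(.15,yr[1]),(.15,yr[0])]])
        px=((topix(np.c_[C,np.full(4,.048)],r)+.5)*S-.5).astype(np.int32)
        roi=np.zeros(big.shape[:2],np.uint8);cv2.fillPoly(roi,[px],1)
        for lo in (165,110):
            m=((hsv[...,1]<45)&(hsv[...,2]>lo)).astype(np.uint8)*roi
            m=cv2.morphologyEx(m,cv2.MORPH_OPEN,np.ones((13,13)));m=cv2.morphologyEx(m,cv2.MORPH_CLOSE,np.ones((9,9)))
            cs,_=cv2.findContours(m,cv2.RETR_EXTERNAL,cv2.CHAIN_APPROX_NONE)
            if not cs: continue
            c=max(cs,key=cv2.contourArea)
            w=toworld(s2p(c[:,0,:]),.048,r)
            p,e=fit(w,.096,W,[w[:,0].mean(),w[:,1].mean(),0])
            b=tob(p[:2]);a=p[2]-BY
            print(nm,lo,"size",p[3:].round(4),"rms",round(e,5),"centre board",b.round(4),"ang",round(a,4),"line x",round(b[0]-off*np.cos(a),4))
    o=bot.get_obs();print("tool board",tob(o["eef_pos"][:2]).round(4),o["eef_pos"].round(4),o["contact_force"].round(1),o["t"])
    return r
def crop(n,src): cv2.imwrite(n,cv2.resize(cv2.imread(src)[170:280,190:370],None,fx=4.4,fy=4.4,interpolation=cv2.INTER_CUBIC))
E
python3 -c "
from h import *
plates('pics/top2.png');crop('pics/top2c.png','pics/top2.png')"
```

```text
spot 165 size [0.0968 0.0716] rms 0.00039 centre board [ 0.0697 -0.0854] ang 0.0954 line x 0.0517
spot 110 size [0.0975 0.0718] rms 0.00035 centre board [ 0.0693 -0.0854] ang 0.0955 line x 0.0514
streak 110 size [0.0927 0.0497] rms 0.00115 centre board [0.0436 0.0766] ang 0.0781 line x 0.0157
tool board [0.1068 0.0764] [ 0.5506 -0.0043  0.0437] [-0.3  0.4  0.4] 4.45
```

View pics/top2c.png

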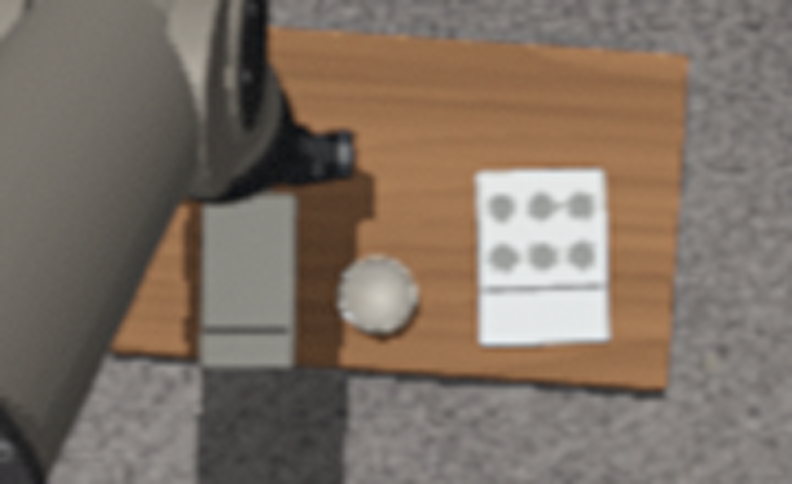

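step_arm([
  [-0.005,0.0003,0,0,0,0,1],
  [-0.009,0.0006,0,0,0,0,1],
  [-0.013,0.0009,0,0,0,0,1],
  [-0.013,0.0009,0,0,0,0,1],
  [-0.013,0.0009,0,0,0,0,1],
  [0.007,-0.0005,0,0,0,0,1],
  [0.022,-0.0015,0,0,0,0,1],
  [0.022,-0.0015,0,0,0,0,1],
])

```text
t: 5.12
eef_pos: [0.5762, -0.0059, 0.0441]
tool_rot: [0.002, 0.036, 0.999, 0.0]
contact_force: [0.1, -0.8, 1.2]
gripper_width: -0.001
```

```bash
python3 -c "
from h import *
plates('pics/top3.png');crop('pics/top3c.png','pics/top3.png')"
```

```text
spot 165 size [0.0968 0.0717] rms 0.00038 centre board [ 0.0696 -0.0854] ang 0.0953 line x 0.0517
spot 110 size [0.0975 0.0718] rms 0.00035 centre board [ 0.0693 -0.0854] ang 0.0954 line x 0.0514
streak 110 size [0.1262 0.0523] rms 0.00898 centre board [0.0168 0.0826] ang -0.12 line x -0.011
tool board [0.1305 0.0765] [ 0.5742 -0.0059  0.0437] [-1.2 -0.4  0.4] 5.1667
```

View pics/top3c.png

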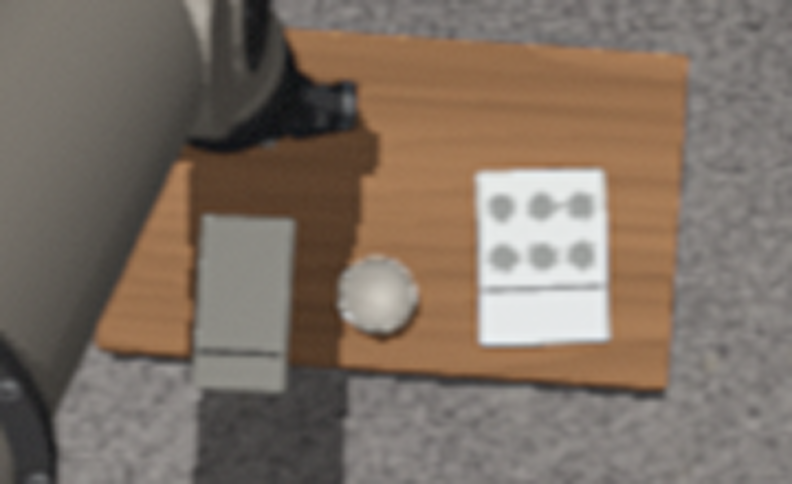

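```bash
cat >> h.py <<'E'
from scipy.ndimage import map_coordinates,gaussian_filter
def refine(r,p0,W,off):
    "maximise contrast across plate outline (top z=.048) in grey image; p=(bx,by,ang) in board frame"
    g=gaussian_filter(r["color"].astype(float).mean(2)+0*0,0.6)
    sat=gaussian_filter((r["color"].astype(float)[...,0]-r["color"].astype(float)[...,2]),0.6)
    t=np.linspace(-.92,.92,60)
    def samp(p,d):
        hx,hy=.048+d,W/2+d
        q=np.vstack([np.c_[np.full(60,hx),t*W/2],np.c_[np.full(60,-hx),t*W/2],np.c_[t*.048,np.full(60,hy)],np.c_[t*.048,np.full(60,-hy)]])
        c,s=np.cos(p[2]),np.sin(p[2]);b=q@np.array([[c,s],[-s,c]])+p[:2]
        w=EDGE+b[:,:1]*u+b[:,1:]*v
        px=topix(np.c_[w,np.full(len(w),.048)],r)
        f=lambda a:map_coordinates(a,[px[:,1],px[:,0]],order=1)
        return f(g),f(sat)
    def cost(p):
        a=samp(p,-.002);b=samp(p,.002)
        dg=(a[0]-b[0]).reshape(4,60).mean(1);ds=(b[1]-a[1]).reshape(4,60).mean(1)
        return -(np.minimum(np.abs(dg),60)+np.minimum(np.abs(ds),60)).sum()
    from scipy.optimize import minimize
    best=None
    for dx in(-.004,0,.004):
        for da in(-.03,.03):
            x=minimize(lambda z:cost(np.array(p0)+np.array(z)*[.001,.001,.02]),[dx*1000,0,da/.02],method="Nelder-Mead",options=dict(initial_simplex=None,xatol=.01,fatol=.01))
            if best is None or x.fun<best.fun: best=x
    p=np.array(p0)+best.x*[.001,.001,.02]
    # line row
    xs=np.arange(-.046,.0,.0005);prof=[]
    c,s=np.cos(p[2]),np.sin(p[2])
    for xx in xs:
        q=np.c_[np.full(40,xx),np.linspace(-.8,.8,40)*W/2];b=q@np.array([[c,s],[-s,c]])+p[:2];w=EDGE+b[:,:1]*u+b[:,1:]*v
        px=topix(np.c_[w,np.full(40,.048)],r);prof.append(map_coordinates(g,[px[:,1],px[:,0]],order=1).mean())
    xl=xs[8:-8][np.argmin(np.array(prof)[8:-8])]
    print("refine",p.round(4),"cost",round(best.fun,1),"line x by outline",round(p[0]-off*c,4),"by dark line",round(p[0]+xl*c,4))
    return p
E
python3 -c "
from h import *
r=plates('pics/top4.png')
refine(r,[.0697,-.0854,.09],.07,.018)
refine(r,[.033,.077,.02],.05,.028)"
```

```text
spot 165 size [0.0968 0.0717] rms 0.00038 centre board [ 0.0696 -0.0854] ang 0.0961 line x 0.0517
spot 110 size [0.0975 0.0718] rms 0.00035 centre board [ 0.0693 -0.0854] ang 0.0955 line x 0.0514
streak 110 size [0.126  0.0524] rms 0.00902 centre board [0.0167 0.0826] ang -0.1174 line x -0.0111
tool board [0.1291 0.0764] [ 0.5728 -0.0059  0.0434] [ 0.4 -0.3 -0.2] 5.2167
refine [ 0.0692 -0.0854  0.111 ] cost -410.9 line x by outline 0.0513 by dark line 0.0518
refine [0.0325 0.0783 0.0308] cost -219.5 line x by outline 0.0046 by dark line 0.0041
```

step_arm([
  [-0.015,0.001,0,0,0,0,1],
  [-0.028,0.002,0,0,0,0,1],
  [-0.034,0.0024,0,0,0,0,1],
  [-0.037,0.0026,0,0,0,0,1],
  [-0.0397,0.0028,0,0,0,0,1],
  [-0.0397,0.0028,0,0,0,0,1],
  [-0.0397,0.0028,0,0,0,0,1],
])

```text
t: 5.8
eef_pos: [0.5337, -0.0031, 0.0438]
tool_rot: [0.0, 0.036, 0.999, 0.0]
contact_force: [-0.8, 0.2, -0.7]
gripper_width: 0.0
```

```bash
python3 -c "
from h import *
o=bot.get_obs();print('tool board',tob(o['eef_pos'][:2]).round(4),o['eef_pos'].round(4))"
```

```text
tool board [0.0899 0.0765] [ 0.5337 -0.0031  0.0438]
```

step_arm([
  [0.02,-0.0014,0,0,0,0,1],
  [0.02,-0.0014,0,0,0,0,1],
  [0.03,-0.005,0.04,0,0,0,1],
  [0.04,-0.02,0.07,0,0,0,1],
  [0.0484,-0.06,0.07,0,0,0,1],
  [0.0484,-0.1,0.07,0,0,0,1],
  [0.0484,-0.14,0.07,0,0,0,1],
  [0.0484,-0.167,0.06,0,0,0,1],
  [0.0484,-0.167,0.03,0,0,0,1],
  [0.0484,-0.167,0.03,0,0,0,1],
])

```text
t: 6.63
eef_pos: [0.5786, -0.1722, 0.0698]
tool_rot: [-0.003, 0.038, 0.999, -0.0]
contact_force: [-1.7, 1.1, -2.0]
gripper_width: -0.001
```

```bash
python3 -c "
from h import *
r=plates('pics/top5.png');crop('pics/top5c.png','pics/top5.png')
refine(r,[.0697,-.0854,.09],.07,.018)
refine(r,[.029,.077,.02],.05,.028)"
```

```text
spot 110 size [0.0664 0.0559] rms 0.00837 centre board [ 0.0553 -0.0928] ang 0.088 line x 0.0374
streak 110 size [0.0563 0.0997] rms 0.00279 centre board [-0.0166  0.0802] ang -0.01 line x -0.0446
tool board [ 0.1474 -0.0871] [ 0.5795 -0.1703  0.0713] [ 1.   0.5 -0.5] 6.6833
refine [ 0.0689 -0.0865  0.107 ] cost -159.4 line x by outline 0.051 by dark line 0.052
refine [0.0289 0.077  0.9562] cost -72.5 line x by outline 0.0127 by dark line 0.0263
```

View pics/top5c.png

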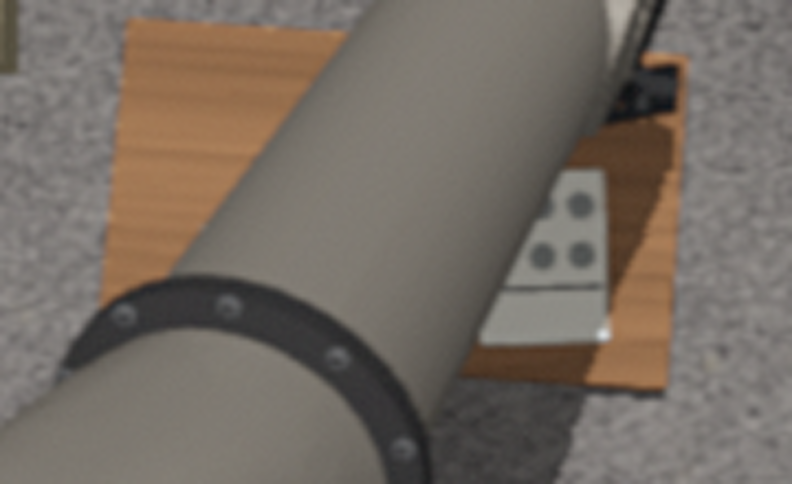

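step_arm([
  [0.003,0,-0.012,0,0,0,1],
  [0.003,0,-0.022,0,0,0,1],
  [0.003,0,-0.0275,0,0,0,1],
  [0.003,0,-0.0275,0,0,0,1],
  [0.003,0,-0.0275,0,0,0,1],
])

```text
t: 7.1
eef_pos: [0.5848, -0.1695, 0.046]
tool_rot: [-0.0, 0.036, 0.999, 0.0]
contact_force: [0.1, -0.8, -0.0]
gripper_width: 0.0
```

```bash
python3 -c "
from h import *
o=bot.get_obs();print('tool board',tob(o['eef_pos'][:2]).round(4),o['eef_pos'].round(4),o['contact_force'])"
```

```text
tool board [ 0.1526 -0.0859] [ 0.5848 -0.1695  0.046 ] [ 0.11578937 -0.84890067 -0.01250792]
```

step_arm([
  [0,-0.002,-0.0025,0,0,0,1],
  [-0.007,-0.0015,-0.0025,0,0,0,1],
  [-0.014,-0.001,-0.0025,0,0,0,1],
  [-0.021,-0.0005,-0.0025,0,0,0,1],
  [-0.028,0,-0.0025,0,0,0,1],
  [-0.035,0.0005,-0.0025,0,0,0,1],
  [-0.041,0.0009,-0.0025,0,0,0,1],
  [-0.047,0.0013,-0.0025,0,0,0,1],
  [-0.053,0.0018,-0.0025,0,0,0,1],
  [-0.053,0.0018,-0.0025,0,0,0,1],
])

```text
t: 7.93
eef_pos: [0.5303, -0.1683, 0.0437]
tool_rot: [-0.0, 0.036, 0.999, 0.0]
contact_force: [-1.3, -0.5, 0.5]
gripper_width: -0.002
```

```bash
python3 -c "
from h import *
r=plates('pics/top6.png');crop('pics/top6c.png','pics/top6.png')
refine(r,[.04,-.0854,.03],.07,.018)"
```

```text
spot 110 size [0.1073 0.048 ] rms 0.00812 centre board [ 0.0967 -0.0535] ang -0.0304 line x 0.0787
streak 165 size [0.0572 0.0378] rms 0.00488 centre board [0.0477 0.0865] ang -0.0039 line x 0.0197
streak 110 size [0.0705 0.0407] rms 0.00529 centre board [0.0356 0.0502] ang -0.084 line x 0.0077
tool board [ 0.0989 -0.0885] [ 0.531  -0.1682  0.0437] [-0.5  0.2 -0.7] 7.9833
refine [ 0.037  -0.0812 -0.0058] cost -95.7 line x by outline 0.019 by dark line 0.0195
```

View pics/top6c.png

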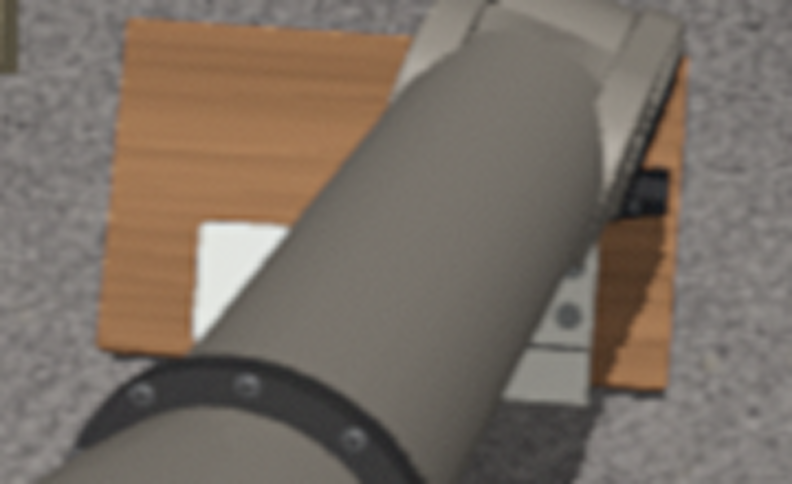

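step_arm([
  [-0.005,0.0003,0,0,0,0,1],
  [-0.009,0.0006,0,0,0,0,1],
  [-0.012,0.0009,0,0,0,0,1],
  [-0.015,0.0011,0,0,0,0,1],
  [-0.015,0.0011,0,0,0,0,1],
  [-0.015,0.0011,0,0,0,0,1],
])

```text
t: 8.48
eef_pos: [0.5163, -0.1671, 0.0435]
tool_rot: [-0.0, 0.036, 0.999, 0.0]
contact_force: [0.4, -0.3, 0.1]
gripper_width: -0.002
```

```bash
python3 -c "
from h import *
o=bot.get_obs();print('tool board',tob(o['eef_pos'][:2]).round(4),o['eef_pos'].round(4),o['contact_force'])"
```

```text
tool board [ 0.0841 -0.0884] [ 0.5163 -0.1671  0.0435] [ 0.38741366 -0.32805716  0.09027478]
```

step_arm([
  [0.02,-0.0014,0,0,0,0,1],
  [0.02,-0.0014,0,0,0,0,1],
  [0.03,0.0,0.04,0,0,0,1],
  [0.03,0.04,0.075,0,0,0,1],
  [0.03,0.08,0.09,0,0,0,1],
  [0.03,0.12,0.1,0,0,0,1],
  [0.03,0.16,0.1,0,0,0,1],
  [0.03,0.2,0.1,0,0,0,1],
  [0.02,0.24,0.1,0,0,0,1],
  [0.0,0.28,0.1,0,0,0,1],
])

```text
t: 9.32
eef_pos: [0.5214, 0.1065, 0.1439]
tool_rot: [0.001, 0.036, 0.999, 0.0]
contact_force: [0.7, 0.9, -0.8]
gripper_width: 0.002
```

step_arm([
  [-0.02,0.04,0.02,0,0,0,1],
  [-0.04,0.08,0.02,0,0,0,1],
  [-0.05,0.12,0.02,0,0,0,1],
  [-0.05,0.12,0.02,0,0,0,1],
])

```text
t: 9.65
eef_pos: [0.4675, 0.2313, 0.1639]
tool_rot: [-0.001, 0.031, 1.0, 0.002]
contact_force: [0.4, 0.2, -0.5]
gripper_width: -0.0
```

```bash
python3 -c "
from h import *
r=plates('pics/top7.png');crop('pics/top7c.png','pics/top7.png')
refine(r,[.023,-.0854,.0],.07,.018)
refine(r,[.029,.077,.02],.05,.028)"
```

```text
spot 165 size [0.0961 0.0706] rms 0.00046 centre board [ 0.024  -0.0786] ang -0.0408 line x 0.006
spot 110 size [0.118  0.0783] rms 0.00918 centre board [ 0.0132 -0.0827] ang 0.1049 line x -0.0047
streak 165 size [0.0962 0.0506] rms 0.00046 centre board [0.0282 0.0794] ang 0.0235 line x 0.0002
streak 110 size [0.1207 0.0561] rms 0.00856 centre board [0.016  0.0813] ang -0.0628 line x -0.012
tool board [0.0078 0.3045] [0.4681 0.2302 0.1637] [ 0.  -0.  -0.5] 9.7
refine [ 0.0244 -0.0854  0.0267] cost -196.1 line x by outline 0.0064 by dark line 0.0054
refine [0.0293 0.077  0.0335] cost -321.7 line x by outline 0.0013 by dark line -0.0002
```

View pics/top7c.png

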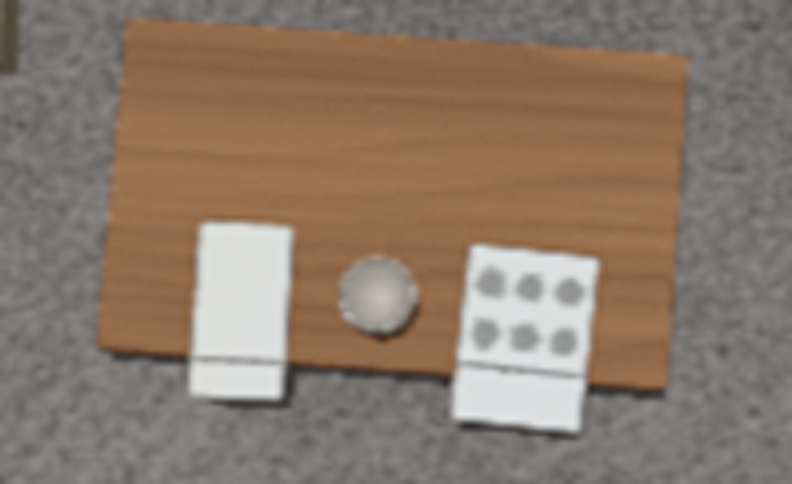

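```bash
python3 -c "
from h import *
r=bot.read_camera('top')
c=r['color'].astype(float)
for lab,xs,ys in [('near',np.arange(-.012,.0121,.001),np.r_[np.linspace(-.04,.04,60)]),('far',np.arange(.178,.2021,.001),np.linspace(-.14,.14,60))]:
  for x in xs:
    w=EDGE+x*u+ys[:,None]*v
    px=topix(np.c_[w,np.full(60,.04)],r)
    print(lab,round(x,3),[round(map_coordinates(c[...,k],[px[:,1],px[:,0]],order=1).mean()) for k in range(3)])
for lab,s in [('left',1),('right',-1)]:
  for y in np.arange(.152,.168,.001):
    xs=np.linspace(.02,.17,60)
    w=EDGE+xs[:,None]*u+s*y*v
    px=topix(np.c_[w,np.full(60,.04)],r)
    print(lab,round(y,3),[round(map_coordinates(c[...,k],[px[:,1],px[:,0]],order=1).mean()) for k in range(3)])
"
```

```text
near -0.012 [118, 114, 112]
near -0.011 [118, 114, 112]
near -0.01 [118, 114, 112]
near -0.009 [118, 114, 112]
near -0.008 [117, 114, 112]
near -0.007 [115, 112, 110]
near -0.006 [110, 107, 106]
near -0.005 [101, 98, 97]
near -0.004 [88, 86, 85]
near -0.003 [76, 74, 73]
near -0.002 [70, 65, 62]
near -0.001 [71, 60, 54]
near 0.0 [80, 61, 49]
near 0.001 [96, 70, 51]
near 0.002 [114, 82, 57]
near 0.003 [131, 94, 65]
near 0.004 [141, 102, 70]
near 0.005 [145, 105, 73]
near 0.006 [147, 107, 75]
near 0.007 [148, 108, 75]
near 0.008 [148, 108, 76]
near 0.009 [148, 108, 76]
near 0.01 [148, 108, 76]
near 0.011 [147, 108, 76]
near 0.012 [147, 108, 75]
far 0.178 [141, 102, 71]
far 0.179 [142, 103, 72]
far 0.18 [143, 104, 72]
far 0.181 [144, 105, 73]
far 0.182 [145, 105, 73]
far 0.183 [145, 106, 73]
far 0.184 [146, 106, 73]
far 0.185 [146, 106, 73]
far 0.186 [147, 107, 74]
far 0.187 [147, 107, 75]
far 0.188 [146, 108, 77]
far 0.189 [144, 109, 81]
far 0.19 [137, 108, 87]
far 0.191 [128, 107, 93]
far 0.192 [121, 108, 100]
far 0.193 [117, 109, 105]
far 0.194 [114, 110, 108]
far 0.195 [113, 110, 109
[... 396 characters left out ...]
.16 [130, 110, 96]
left 0.161 [124, 111, 103]
left 0.162 [121, 113, 108]
left 0.163 [120, 115, 113]
left 0.164 [120, 117, 115]
left 0.165 [121, 118, 116]
left 0.166 [122, 119, 117]
left 0.167 [122, 119, 117]
left 0.168 [122, 119, 116]
right 0.152 [149, 108, 75]
right 0.153 [149, 109, 75]
right 0.154 [149, 108, 75]
right 0.155 [148, 108, 74]
right 0.156 [147, 107, 75]
right 0.157 [143, 105, 76]
right 0.158 [137, 104, 79]
right 0.159 [131, 104, 85]
right 0.16 [125, 105, 93]
right 0.161 [120, 108, 101]
right 0.162 [118, 111, 107]
right 0.163 [119, 115, 112]
right 0.164 [120, 117, 115]
right 0.165 [121, 118, 116]
right 0.166 [121, 118, 116]
right 0.167 [122, 118, 116]
right 0.168 [121, 118, 115]
```

step_arm([
  [0.02,-0.04,-0.02,0,0,0,1],
  [0.04,-0.08,-0.02,0,0,0,1],
  [0.07,-0.12,-0.02,0,0,0,1],
  [0.09,-0.16,-0.02,0,0,0,1],
  [0.09,-0.2,-0.02,0,0,0,1],
  [0.09,-0.24,-0.02,0,0,0,1],
  [0.09,-0.28,-0.02,0,0,0,1],
  [0.09,-0.32,-0.02,0,0,0,1],
  [0.085,-0.36,-0.03,0,0,0,1],
  [0.085,-0.391,-0.05,0,0,0,1],
])

```text
t: 10.58
eef_pos: [0.5558, -0.1673, 0.1183]
tool_rot: [0.002, 0.038, 0.999, -0.001]
contact_force: [0.8, 0.1, 0.4]
gripper_width: -0.002
```

step_arm([
  [0,0,-0.02,0,0,0,1],
  [0,0,-0.04,0,0,0,1],
  [0,0,-0.04,0,0,0,1],
  [0,0,-0.04,0,0,0,1],
])

```text
t: 10.92
eef_pos: [0.5543, -0.1629, 0.0758]
tool_rot: [-0.002, 0.037, 0.999, -0.0]
contact_force: [-0.2, -1.3, 0.9]
gripper_width: -0.0
```

```bash
python3 -c "
from h import *
o=bot.get_obs();print('tool board',tob(o['eef_pos'][:2]).round(4),o['eef_pos'].round(4),o['tool_rot'])"
```

```text
tool board [ 0.1218 -0.0815] [ 0.5543 -0.1629  0.0758] [-1.60322935e-03  3.71200505e-02  9.99309520e-01 -1.25021316e-04]
```

step_arm([
  [0,0.001,-0.015,0,0,0,1],
  [0,0.001,-0.026,0,0,0,1],
  [0,0.001,-0.032,0,0,0,1],
  [0,0.001,-0.032,0,0,0,1],
  [0,0.001,-0.032,0,0,0,1],
])

```text
t: 11.33
eef_pos: [0.556, -0.1605, 0.0448]
tool_rot: [-0.0, 0.036, 0.999, -0.0]
contact_force: [0.2, -0.1, -0.5]
gripper_width: -0.0
```

```bash
python3 -c "
from h import *
o=bot.get_obs();print('tool board',tob(o['eef_pos'][:2]).round(4),o['eef_pos'].round(4),o['tool_rot'])"
```

```text
tool board [ 0.1233 -0.079 ] [ 0.556  -0.1605  0.0448] [-1.05673263e-04  3.59987856e-02  9.99351828e-01 -2.79996164e-05]
```

Push to tool x = 0.080 (−0.0433), then withdraw and clear.

step_arm([
  [-0.015,0.001,-0.001,0,0,0,1],
  [-0.03,0.0021,-0.001,0,0,0,1],
  [-0.036,0.0026,-0.001,0,0,0,1],
  [-0.039,0.0028,-0.001,0,0,0,1],
  [-0.0415,0.003,-0.001,0,0,0,1],
  [-0.0432,0.0031,-0.001,0,0,0,1],
  [-0.0432,0.0031,-0.001,0,0,0,1],
  [-0.0432,0.0031,-0.001,0,0,0,1],
])

```text
t: 12.0
eef_pos: [0.5135, -0.1575, 0.0438]
tool_rot: [0.0, 0.036, 0.999, -0.0]
contact_force: [0.2, 0.3, -0.6]
gripper_width: -0.002
```

```bash
python3 -c "
from h import *
o=bot.get_obs();print('tool board',tob(o['eef_pos'][:2]).round(4),o['eef_pos'].round(4),o['contact_force'])"
```

```text
tool board [ 0.0807 -0.079 ] [ 0.5135 -0.1575  0.0438] [ 0.18127841  0.33316147 -0.55829336]
```

step_arm([
  [0.02,-0.0014,0,0,0,0,1],
  [0.02,-0.0014,0,0,0,0,1],
  [0.03,0.0,0.04,0,0,0,1],
  [0.03,0.04,0.075,0,0,0,1],
  [0.03,0.08,0.09,0,0,0,1],
  [0.03,0.12,0.1,0,0,0,1],
  [0.03,0.16,0.1,0,0,0,1],
  [0.03,0.2,0.1,0,0,0,1],
  [0.02,0.24,0.1,0,0,0,1],
  [0.0,0.28,0.1,0,0,0,1],
])

```text
t: 12.83
eef_pos: [0.5178, 0.1163, 0.144]
tool_rot: [0.001, 0.036, 0.999, 0.0]
contact_force: [0.6, 0.1, 0.4]
gripper_width: -0.002
```

step_arm([
  [-0.02,0.04,0.02,0,0,0,1],
  [-0.04,0.08,0.02,0,0,0,1],
  [-0.05,0.12,0.02,0,0,0,1],
  [-0.05,0.12,0.02,0,0,0,1],
])

```text
t: 13.17
eef_pos: [0.4638, 0.2412, 0.164]
tool_rot: [-0.0, 0.031, 1.0, 0.002]
contact_force: [-0.5, 0.6, -0.2]
gripper_width: -0.001
```

```bash
python3 -c "
from h import *
r=plates('pics/top8.png');crop('pics/top8c.png','pics/top8.png')
refine(r,[.019,-.0795,.0],.07,.018)
refine(r,[.029,.0794,.02],.05,.028)
r=bot.read_camera('scene');cv2.imwrite('pics/sc8c.png',cv2.resize(r['color'][150:280,220:400,::-1],None,fx=4.4,fy=4.4,interpolation=cv2.INTER_CUBIC))"
```

```text
spot 165 size [0.0961 0.0706] rms 0.00047 centre board [ 0.0203 -0.0786] ang -0.0326 line x 0.0023
spot 110 size [0.1133 0.0834] rms 0.00906 centre board [ 0.0119 -0.0846] ang 0.0354 line x -0.0061
streak 165 size [0.0961 0.0506] rms 0.00045 centre board [0.0283 0.0794] ang 0.0237 line x 0.0003
streak 110 size [0.1205 0.0564] rms 0.00876 centre board [0.016  0.0812] ang -0.0623 line x -0.0119
tool board [0.0034 0.3141] [0.4644 0.2402 0.1637] [ 0.4  1.3 -0.9] 13.2167
refine [ 0.0213 -0.0787 -0.0374] cost -353.5 line x by outline 0.0033 by dark line 0.0168
refine [0.0293 0.0793 0.0123] cost -348.7 line x by outline 0.0013 by dark line 0.0003
```

View pics/top8c.png

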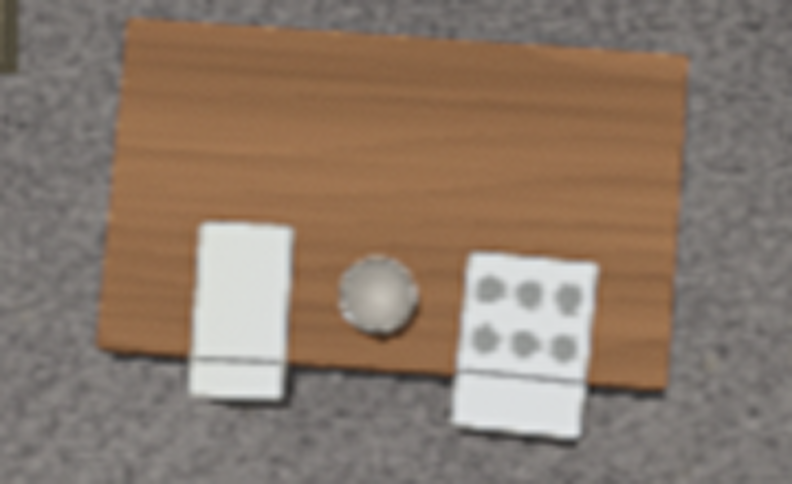

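View pics/sc8c.png

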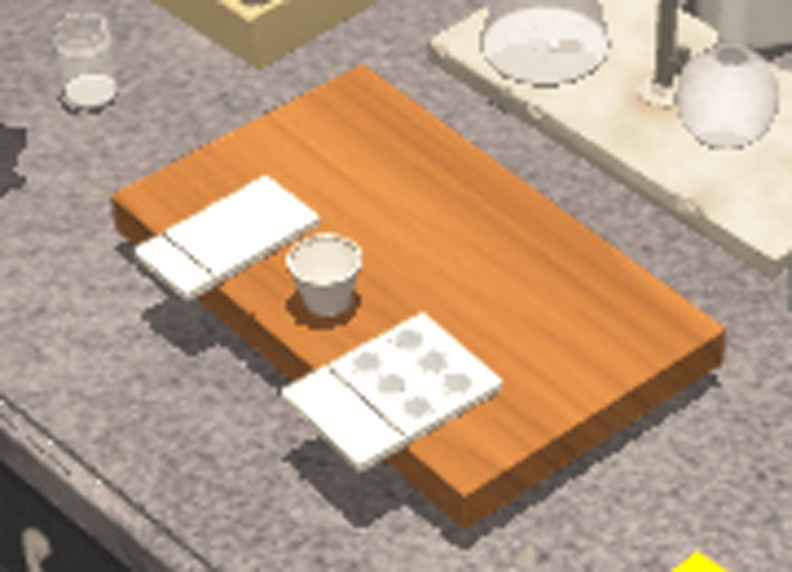

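```bash
python3 -c "
from h import *
r=bot.read_camera('scene')
f=lambda p:[(220+(p[0]+.5)/4.4-.5),150+(p[1]+.5)/4.4-.5]
A,B=toworld([f((112,198)),f((465,497))],.04,r)
print(A,B,np.linalg.norm(A-B))
d=(A-B)/np.linalg.norm(A-B);n=np.array([d[1],-d[0]])
for q in [((166,233),(212,273)),((330,369),(407,435))]:
  L=toworld([f(q[0]),f(q[1])],.048,r); print(((L-A)@n).round(4),((L-A)@n).mean().round(4))
r=bot.read_camera('top')
f=lambda p:[(190+(p[0]+.5)/4.4-.5),170+(p[1]+.5)/4.4-.5]
print(tob(toworld([f((378,295))],.06,r)[0]))
for k in('crucible','weighing_bottle','beaker'): print(k,[(round(d['location'][0]*640),round(d['location'][1]*480)) for d in bot.place_of(k,'top')[:1]])
"
```

```text
[0.45251994 0.08369949] [ 0.43059552 -0.23216443] 0.31662390008347135
[0.0007 0.0001] 0.0004
[0.0018 0.0013] 0.0015
[0.04028646 0.00267482]
crucible [(276, 239)]
weighing_bottle [(166, 218)]
beaker [(445, 229)]
```

Both cameras agree: streak line about −1 to +0.4 mm from the edge, spot line about +1.2 to +1.5 mm. The bystanders are unmoved and the arm is clear, so I'm handing in.

```bash
python3 -c "
from station import bot
print(bot.get_obs()['joint_vel'].round(3)); print(bot.hand_in())"
```

```text
[ 0.003 -0.    -0.003 -0.001 -0.002  0.    -0.001]
the job is handed in; nothing more can be done
None
```

I pushed both white plates with the shut fingertips to the robot-side edge, then lifted the arm clear and handed in at about 13 s.

| Plate | Line from edge, top camera | Line from edge, scene camera | Angle to square |
|---|---|---|---|
| Streak plate | −0.8 mm | +0.4 mm | 0.02 rad |
| Spot plate | +1.2 mm | +1.5 mm | −0.03 rad |

- **Spot plate:** the first push left it about 5 mm short, so I gave it a second push.
- **Edge position:** my first fit of the board put its edge about 1 mm too near the robot. The top-camera figures are corrected for this.
- **Measurements I discarded:** outline fits of shadowed plates gave wrong sizes. One dark-line reading on the spot plate (0.0168 m) was also wrong, probably because it caught a row of wells. The unshadowed fits matched the plates' true sizes.
- **Other objects:** the crucible looks unmoved in the pictures. The network places the crucible, weighing bottle and beaker within 2 to 4 pixels (about 5 to 10 mm) of where it had them at the start. I put that down to network error, since nothing touched them.

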